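# Quick spin in the microcentrifuge

### The arm

A 6-joint arm with a two-finger parallel gripper is mounted at the origin on a cart in front of the work surface, level with it; the furniture and walls round the work are solid. World frame = base frame: x ahead of the robot, y to its left, z up, the work surface at z = 0. Lengths are in m, angles in degrees, forces in N, time in s.
With the tool pointing down it reaches from about 0.425 to 0.95 m from the base axis. Payload 3.5 kg.
Tool frame: the origin (TCP) lies at the very end of the fingers, on their centre line; the grasp point (between the pads) lies 19 mm behind it; z points along the fingers, y is the line along which they close (so a half turn about z gives the same grasp; the last joint's range is limited). The gripper opens to 85 mm and grips with 20 to 120 N. Pads are 22 mm wide; open, the fingers measure 114 mm over their backs; the gripper's body (76 mm by 85 mm) begins 54 mm behind the grasp point. The pads swing forward as they close: fully open they stand 13 mm farther back than shut.
Start: joints at [62.166, 16.404, 90.338, -0, 73.258, -8.594], TCP at [0.222, 0.637, 0.231] pointing down, gripper open.
Joint ranges: [-158.93, 158.93], [-51.34, 127.21], [12.03, 142.37], [-87.48, 267.48], [13.55, 161.25], [-162.69, 162.69]. Speed limits (degrees/s): [159.86, 159.86, 180, 180, 180, 180].

### API

Orientations are given as a 3x3 rotation matrix whose columns are the frame's x, y, z axes.
In Python, from bench import ctrl gives the robot as it stands.
- The arm moves only by the tool send_rows, never from a script. Its argument "moves" is a list of rows, each a list of 3 entries, a list of its own where there are three numbers: the shift along the world's x, y, z in cm, then the turn, a rotation vector about the world's x, y, z in degrees, then the opening, from 0 (shut) to 1 (fully open). In form: [[[dx, dy, dz], [ax, ay, az], grip], ...]. A call has 1 to 12 rows; each row is the pose to reach, as a shift and turn from the pose commanded when the call began; what a row does not reach only later rows make up. A row lasts 1/8 s, in which the tool goes at most 62.5 mm and 10.7 degrees, less where a joint would pass 70% of its speed; a pose out of reach is approached as far as the arm can. A call with a gripper value outside its range is refused whole. The fingers move at their own pace and stop on an object; the grip force is fixed at half the most. Time passes only in rows, so rows that repeat a pose let the fingers close. It gives the time, the measured TCP pose, the force, the opening and the grip force at its end, in the units of the state.
- ctrl.state(): the state, without advancing time (a new reading comes with each control period).
- ctrl.get_image(name): name is "side" or "top" or "wrist"; returns the picture (384x512x3 uint8, red, green, blue); there is no depth.
- ctrl.camera_model(name): a dict with "fx", "fy", "cx", "cy" (pixels), "dist_coeffs" ([k1, k2, p1, p2, k3] as OpenCV has them; the pictures are not rectified), "origin" and "rotation" of the camera in the world. Camera axes: x right, y down, z forward; pixel columns grow to the right and rows downward; lengths in m; the calibration is good to about 2 mm. A picture is of the moment at which its call begins: read the wrist's pose just before it. camera_model takes no time and is no camera call; for the wrist camera it gives the pose at the moment of the call.
- ctrl.job_done(): hands the job in; it is judged then, once.
The state is a dict: "clock": time; "joint_pos": joint angles; "qd": joint speeds; "joint_torque": joint torques, N m; "ee_pos": TCP position; "tool_rot": TCP orientation; "ft_force": force on the tool from outside, world axes, zero at the start; "moment": the same for the moment, N m; "finger_gap": finger opening in m; "grasp_force": force on a finger pad.
Only numpy, scipy, OpenCV 4.12 (cv2) and the standard library are available. Lean on these libraries where they do the work, as an engineer would, in place of code of your own. Each camera call takes 0.05 s, during which the arm holds its last target. There are 200 camera calls.

### The job

Give the loaded tubes a quick spin in the microcentrifuge, using only the closed fingertips. First switch it on by pressing down the raised end of the black mains rocker (the machine only accepts a lid that it sees closing with the power on), then push the open lid down until it clicks and stays shut by itself, then press the round quick-spin key, which runs the rotor only while it is held: finish with the key still held down. Never press the quick-spin key while the lid is open, do not press the square key or the grey lid release below the lid, and do not grip, lift or shift the machine or anything that stands round it.

Things in the scene. Friction and masses are not known exactly. Their poses are not given: they have to be found in the camera images.
- centrifuge: White 6 kg microcentrifuge, loose on rubber feet, 258 deep x 216 wide x 125 mm high without lid. Origin: centre of underside; x to its back, y to its left, z up. Key panel along its front, rising to the back at 0.21 rad; left to right: display, square key, round quick-spin key, black rocker. Behind it a 22 mm step up to the deck, with the lid release in its middle, then the rotor bowl.
- rocker_tip (a point): Top of the outer (machine's right) end of the mains rocker, 2 mm in from the end; moves with it. Rocker 34 mm long along the machine's y, 18 mm wide; pivot in its middle, 14 mm to +y of this point. Bezel 40 x 25 mm, 2 mm above the panel. Off, this end stands 10 mm above the panel; on, 5 mm.
- rocker (a joint): Mains rocker: 0 = off (outer end raised, as at the start), 0.30 rad = on (outer end fully down). Stays where it is left; takes about 2 N at its outer end. A fingertip on its middle only levels it: press at or a little beyond the outer end.
- lid_press (a point): Point to push: on the lid's outer (upper) face, on its centre line, 19 mm behind its front edge; moves with the lid. It lies 150 mm from the hinge line along the lid and 22 mm above the hinge plane (axes: x away from the front edge, z out of the face). Lid: white plate 172 x 210 x 24 mm, front edge 169 mm from the hinge line; shut, its top is 151 mm above the bench.
- lid_hinge (a point): Middle of the lid's hinge line, at the back of the machine, 129 mm above the bench, 120 mm behind the machine's origin; the line runs along the machine's y. As the lid shuts, its front edge swings 35 to 50 mm towards the panel: follow the arc, or rubbing fingers bind on it. Open, the edge hangs about 240 mm above the bench, 80 mm behind the middles of the keys.
- lid (a joint): 0 = shut; starts open at 0.60 to 0.80 rad, front edge up, open side to the robot. A gas spring opens it: 1 to 2 N at the front edge hold it down, 3 to 6 N make it click. A striker under the front edge is caught by a spring bolt when the lid is pushed to its stop, -0.016 rad (2.5 mm past flush at the edge); let go, it rests at 0 to 0.01 rad. Not caught, it springs open again.
- spin_top (a point): Centre of the top of the round quick-spin key, white, diameter 24 mm, 7 mm above the panel, of which 4 mm is travel; pressed square to the panel (straight down will do). Its middle is 47 mm to the right of the square key's and 51 mm to the left of the rocker's.
- key_spin (a joint): Travel of the quick-spin key: 0 = up, 0.004 m = fully down. Springs back; 1 N to start, 4.2 N fully down.
- stop_top (a point): Centre of the top of the square start/stop key, white, 22 x 22 mm, same height and travel. Not to be pressed.
- key_stop (a joint): Travel of the square start/stop key: 0 = up, 0.004 m = fully down.
- tube_rack: White tube rack with capped tubes, 168 x 50 x 92 mm high, loose, to the left of the machine, lengthways beside it. Origin: centre of its underside, on the bench.
- specimen_jar: Small jar with a red lid and a white knob, diameter 48 mm, 86 mm high, loose, to the right of the machine. Origin: centre of its underside.
- brown_jar: Brown jar with a blue cap, diameter 47 mm, 86 mm high, loose, to the right of the machine. Origin: centre of its underside.
- ptfe_tub: White open tub, diameter 62 mm, 54 mm high, loose, to the left of the machine near its front. Origin: centre of its underside.
- pen: Marker pen, 120 mm long, 13 mm thick, lying loose in front of the machine. Origin: under its middle, on the bench; its length is its y axis.
- release: Lid release: a grey bar 44 x 11 mm showing in the step behind the panel, under the lid's front edge, one piece with the spring bolt. Origin: the bolt's tip, 21 mm behind the middle of the bar's front face; x to the machine's back. Pushing it back draws the bolt and lets the lid spring open. Not to be touched.

How it is judged:
By the outcome, as a careful person would: the job done as asked, in the order asked, and still so for the second after the job is handed in, while the arm keeps its last pose, push and grip.
It also fails if it takes over 45 s, if anything falls off the work surface, if the arm or the gripper's body presses on something with over 40 N, if the wrist force passes 120 N, or if a joint passes its speed limit or range.

## Working session

There is one attempt and no reset: what is moved stays moved. The work goes in short steps, Python scripts to look and compute and a tool call to move; the robot and the scene stay as the last step left them, time stands still between calls to the robot, and variables do not carry over. Pictures are saved under pics/ and viewed, at most 10 in all, crops included, and the job is handed in when it is done.

Besides the shell and the picture viewer there is one more tool, called as name([rows], argument=value, ...), one row to a line, values as JSON. send_rows: Moves the arm, as the interface text tells. Its arguments: {"type":"object","properties":{"moves":{"type":"array","items":{"type":"array"}}},"required":["moves"]}

```bash
mkdir -p pics; ls; cat > h.py <<'E'
import cv2,numpy as np
from bench import ctrl
def snap(n,f):
    im=ctrl.get_image(n); cv2.imwrite(f'pics/{f}.png',cv2.cvtColor(im,cv2.COLOR_RGB2BGR)); return im
def cam(n):
    c=ctrl.camera_model(n); K=np.array([[c['fx'],0,c['cx']],[0,c['fy'],c['cy']],[0,0,1.]])
    return K,np.array(c['dist_coeffs'],float),np.array(c['origin']),np.array(c['rotation'])
def onz(n,uv,z):
    K,d,o,R=cam(n); p=cv2.undistortPoints(np.array(uv,float).reshape(-1,1,2),K,d).reshape(-1,2)
    r=np.c_[p,np.ones(len(p))]@R.T
    z=np.broadcast_to(z,len(r)); return o+r*((z-o[2])/r[:,2])[:,None]
def proj(n,X):
    K,d,o,R=cam(n); rv,_=cv2.Rodrigues(R.T); return cv2.projectPoints(np.array(X,float).reshape(-1,3),rv,-R.T@o,K,d)[0].reshape(-1,2)
E
python3 - <<'E'
from h import *
a=snap('side','s0');b=snap('top','t0')
for n in('side','top'):print(n,cam(n)[2:],cam(n)[0][0,0])
for n in('s0','t0'):
    im=cv2.imread(f'pics/{n}.png');cv2.imwrite(f'pics/{n}b.png',cv2.resize(im,(800,600),interpolation=cv2.INTER_CUBIC))
E
```

```text
pics
side (array([ 0.14246033, -0.65792072,  0.61499146]), array([[ 0.8307495 , -0.31105318,  0.46162884],
       [-0.5564891 , -0.44437338,  0.70203432],
       [-0.01323444, -0.84010607, -0.54226067]])) 450.27706674002303
top (array([0.45135065, 0.02589521, 0.96974557]), array([[-0.02253686, -0.98855827,  0.14914639],
       [-0.99912426,  0.01701021, -0.03822782],
       [ 0.03525342, -0.14987731, -0.9880759 ]])) 416.5574626680665
```

View pics/t0b.png

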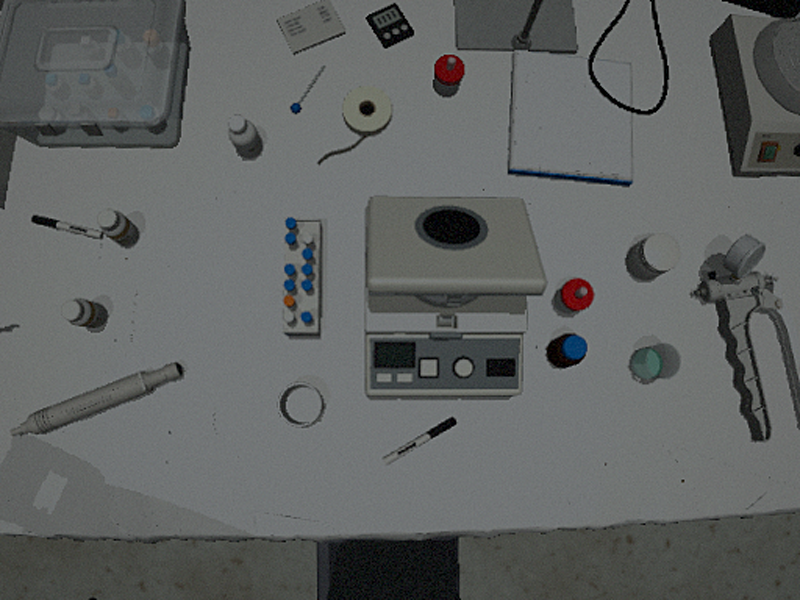

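View pics/s0b.png

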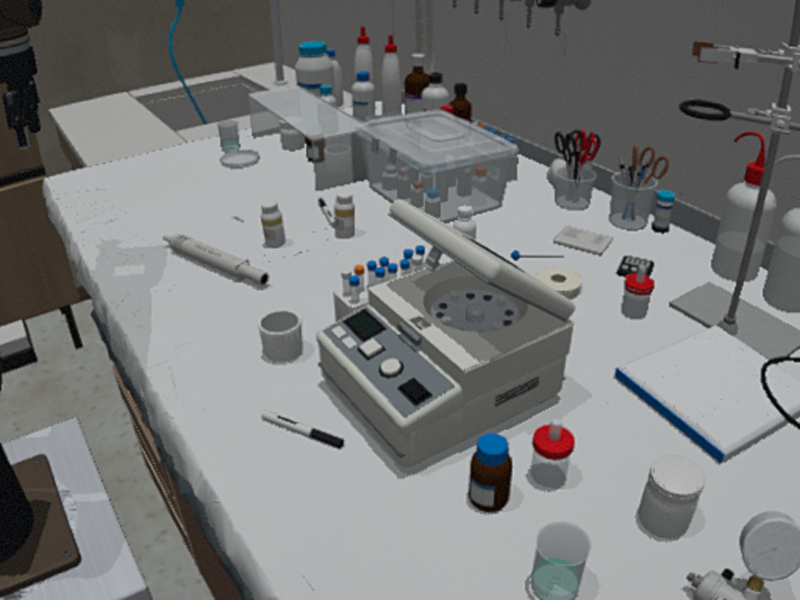

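The top view shows the machine with keys at (429,367), (464,367), (501,367) and the open lid's front edge at row ~290. In the side view the spin key is at (391,368) and the rocker at (414,390). Next I'll look at closer crops.

```bash
python3 - <<'E'
from h import *
for n,(u,v,w,h) in {'s0':(190,110,200,150),'t0':(210,115,160,120)}.items():
    im=cv2.imread(f'pics/{n}.png')[v:v+h,u:u+w]
    im=cv2.resize(im,(800,600),interpolation=cv2.INTER_CUBIC);im=np.clip(im*1.5,0,255).astype('uint8');cv2.imwrite(f'pics/{n}c.png',im)
E
```

```text
(no output)
```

View pics/s0c.png

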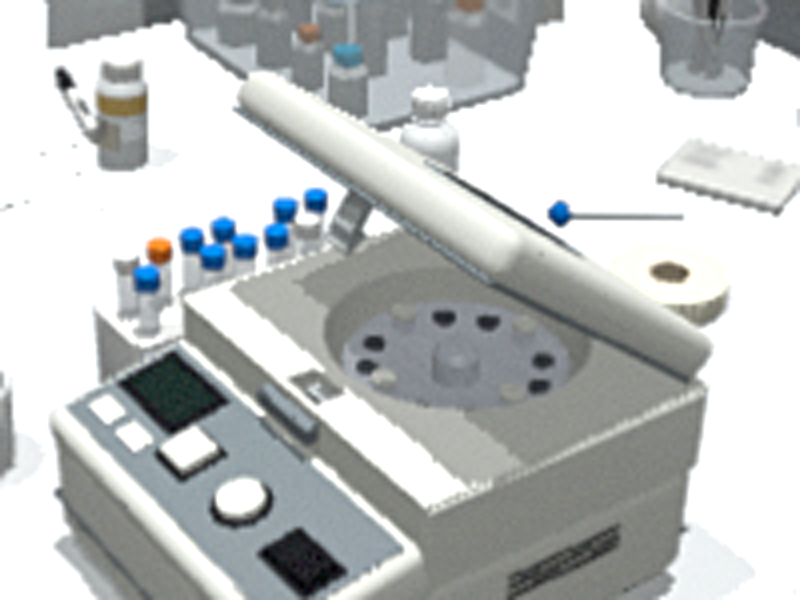

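View pics/t0c.png

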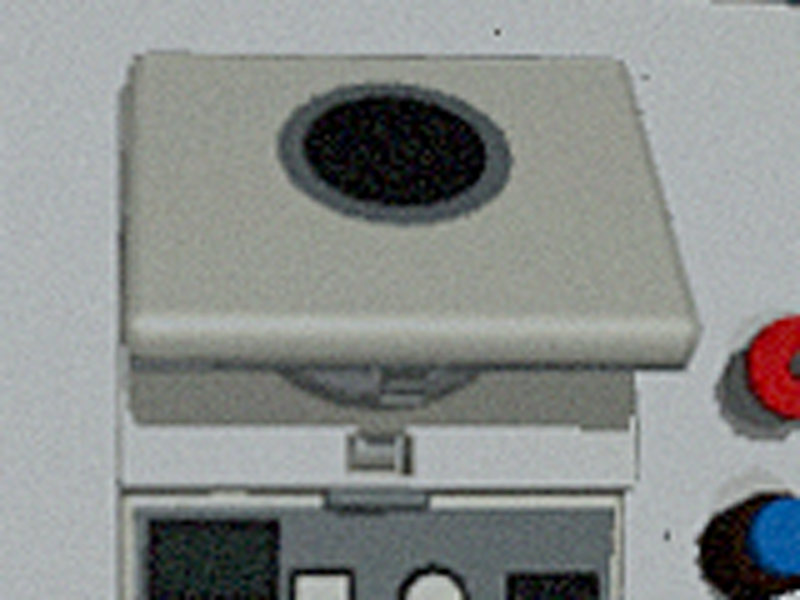

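Side crop: lid front lower edge runs from (238,108) to (490,282), with the spin key at (243,497) and the rocker at (303,558). Top crop: lid front lower edge runs from (130,362) to (690,368), and the deck front edge is at row ~489. Fitting the model to these.

```bash
cat > fit.py <<'E'
from h import *
from scipy.optimize import least_squares
S=lambda u,v:(190+u/4,110+v/4)
T=lambda u,v:(210+u/5,115+v/5)
F=lambda u,v:(u*.64,v*.64)
# name -> pixels
obs={'side':{'sq':S(190,447),'sp':S(243,497),'ro':S(303,558),'lL':S(238,108),'lR':S(490,282),'dR':S(430,512),'bR':S(703,388),'gR':F(405,470)},
'top':{'sq':F(429,367),'sp':F(464,367),'ro':F(501,367.5),'lL':T(128,364),'lR':T(692,370),'dL':T(120,488),'dR':T(634,489),'gR':F(522,396.5),'gL':F(366,396.5)}}
def model(p):
    x,y,a,th,kx,ky,kz,xs=p; c,s=np.cos(th),np.sin(th)
    lx,lz=.12-.169*c-.002*s,.129+.169*s-.002*c
    M={'sq':(kx,ky+.047,kz),'sp':(kx,ky,kz),'ro':(kx,ky-.051,kz-.001),'lL':(lx,.105,lz),'lR':(lx,-.105,lz),'dL':(xs,.108,.125),'dR':(xs,-.108,.125),'bR':(.129,-.108,.125),'gR':(-.129,-.108,.02),'gL':(-.129,.108,.02)}
    R=cv2.Rodrigues(np.array([0,0,a]))[0]
    return {k:R@np.array(v)+[x,y,0] for k,v in M.items()}
def res(p):
    M=model(p); return np.concatenate([(proj(n,[M[k] for k in o])-np.array(list(o.values()))).ravel() for n,o in obs.items()])
if __name__=='__main__':
    r=least_squares(res,[.55,0,0,.7,-.09,-.02,.1,-.055],loss='soft_l1')
    print(r.x.round(4)); e=r.fun*1; e=res(r.x).reshape(-1,2).round(1); i=0
    for n,o in obs.items():
        for k in o: print(n,k,e[i]);i+=1
    for k,v in model(r.x).items(): print(k,v.round(4))
    print(ctrl.state()['ee_pos'],ctrl.state()['clock'])
E
python3 fit.py
```

```text
[ 0.588  -0.0745 -0.0212  0.6541 -0.0909 -0.0237  0.0981 -0.0467]
side sq [0.1 0.1]
side sp [-0.3  0.1]
side ro [-0.2 -0.1]
side lL [-2.4 -1.7]
side lR [1.1 0.1]
side dR [-0.3  0.2]
side bR [ 3.8 -0.5]
side gR [-1.  -1.3]
top sq [0.1 0. ]
top sp [-0. -0.]
top ro [ 0.2 -0.4]
top lL [-0.5  0.9]
top lR [1.8 0.3]
top dL [ 0.1 -0.2]
top dR [ 2.  -0.2]
top gR [-5.1 -0.5]
top gL [ 0.2 -0.1]
sq [ 0.4976 -0.0494  0.0981]
sp [ 0.4966 -0.0963  0.0981]
ro [ 0.4956 -0.1473  0.0971]
lL [0.5749 0.0308 0.2302]
lR [ 0.5704 -0.1792  0.2302]
dL [0.5436 0.0344 0.125 ]
dR [ 0.5391 -0.1815  0.125 ]
bR [ 0.7147 -0.1852  0.125 ]
gR [ 0.4567 -0.1798  0.02  ]
gL [0.4613 0.0362 0.02  ]
[0.22211227 0.63676904 0.23005163] 0.1
```

```bash
python3 - <<'E'
from bench import ctrl
s=ctrl.state();print(s)
E
```

```text
{'clock': 0.1, 'joint_pos': array([ 6.21658323e+01,  1.64502317e+01,  9.04157051e+01,  4.66969576e-04,
        7.32590332e+01, -8.59452859e+00]), 'qd': array([ 0.08114251, -0.10560046, -0.22252227, -0.02743436, -0.02920702,
        0.11359193]), 'joint_torque': array([-1.05081279e-03, -4.07300055e+01, -2.93697184e+01, -2.03340906e-04,
        3.47356763e-03,  7.59591131e-06]), 'ee_pos': array([0.22211227, 0.63676904, 0.23005163]), 'tool_rot': array([[-9.44147676e-01,  3.29521039e-01, -1.02530513e-03],
       [ 3.29522465e-01,  9.44145772e-01, -1.92514088e-03],
       [ 3.33663080e-04, -2.15547836e-03, -9.99997621e-01]]), 'ft_force': array([ 0.7587374 , -0.11952003, -1.02560315]), 'moment': array([0.05794588, 0.018313  , 0.03817701]), 'grasp_force': 0.0, 'finger_gap': 0.0851595025231353}
```

send_rows([
  [[4,-4,3],[0,0,0],0],
  [[8,-8,6],[0,0,0],0],
  [[12,-13,8],[0,0,0],0],
  [[16,-18,8],[0,0,0],0],
  [[20,-22,8],[0,0,0],0],
  [[24,-27,8],[0,0,0],0],
  [[26,-33,8],[0,0,0],0],
  [[26,-39,8],[0,0,0],0],
  [[26,-45,8],[0,0,0],0],
  [[26,-51,8],[0,0,0],0],
  [[26,-56,8],[0,0,0],0],
  [[26,-60,8],[0,0,0],0],
])

```text
clock: 1.6
ee_pos: [0.4819, 0.0354, 0.3109]
tool_rot: [[-0.944, 0.331, -0.001], [0.331, 0.944, -0.0], [0.001, -0.0, -1.0]]
ft_force: [0.8, -0.7, 0.0]
finger_gap: 0.0
grasp_force: 0.0
```

send_rows([
  [[0.5,-4,0],[0,0,-10],0],
  [[1,-8,0],[0,0,-20],0],
  [[1.3,-12,0],[0,0,-30],0],
  [[1.3,-16,0],[0,0,-40],0],
  [[1.3,-19,-2],[0,0,-50],0],
  [[1.3,-20.7,-5],[0,0,-60],0],
  [[1.3,-20.7,-8],[0,0,-68],0],
  [[1.3,-20.7,-10],[0,0,-72],0],
  [[1.3,-20.7,-12],[0,0,-72],0],
  [[1.3,-20.7,-14],[0,0,-72],0],
  [[1.3,-20.7,-14],[0,0,-72],0],
])

```text
clock: 2.98
ee_pos: [0.4939, -0.1689, 0.169]
tool_rot: [[0.022, 1.0, -0.004], [1.0, -0.022, 0.003], [0.002, -0.004, -1.0]]
ft_force: [0.5, -0.3, -0.7]
finger_gap: -0.0002
grasp_force: 0.0
```

```bash
python3 - <<'E'
from h import *
snap('wrist','w1');snap('side','s1')
c=cam('wrist');print(c[2:],ctrl.state()['ee_pos'],ctrl.state()['tool_rot'])
a=cv2.imread('pics/w1.png');b=cv2.imread('pics/s1.png')[110:302,170:426];b=cv2.resize(b,(400,300),interpolation=cv2.INTER_CUBIC)
o=np.zeros((384+0,800,3),'uint8');o[:300,:400]=np.clip(b*1.4,0,255);o[:300,400:]=np.clip(cv2.resize(a,(400,300))*1.4,0,255);cv2.imwrite('pics/m1.png',o[:300])
E
```

```text
(array([ 0.49639073, -0.08476084,  0.31426136]), array([[ 9.99750641e-01, -2.11895364e-02, -7.04697029e-03],
       [-2.23290145e-02, -9.44821396e-01, -3.26824028e-01],
       [ 2.67121327e-04,  3.26899884e-01, -9.45058937e-01]])) [ 0.49544618 -0.16972508  0.17157106] [[ 2.16220432e-02  9.99766214e-01 -6.08145686e-05]
 [ 9.99766215e-01 -2.16220406e-02  4.24494641e-05]
 [ 4.11246049e-05 -6.17181952e-05 -9.99999997e-01]]
```

View pics/m1.png

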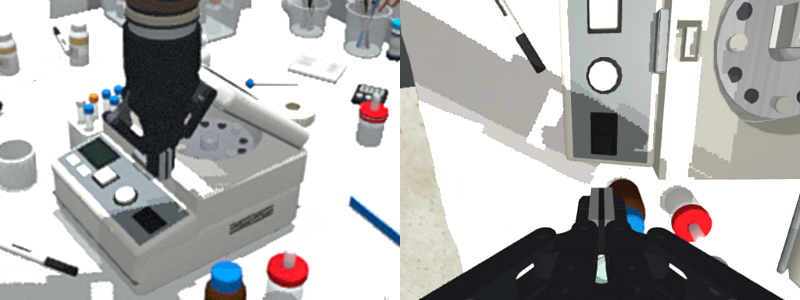

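Wrist picture (right half): the rocker is centred at about (260,170) in full pixels and the spin key at about (261,96), with the closed fingers just beyond the rocker. I'll compare that with the fit.

```bash
python3 - <<'E'
from h import *
from fit import *
print(onz('wrist',[(260,170),(261,96)],[.096,.0981]))
im=cv2.imread('pics/w1.png').astype(int).sum(2)
d=im[140:205,235:290]<200
ys,xs=np.nonzero(d);print(np.percentile(xs,[2,50,98])+235,np.percentile(ys,[2,50,98])+140)
K=cam('wrist')[0];print(K[0,0])
p=proj('wrist',[.4956,-.1473,.097]);print(p, proj('wrist',[.4956,-.1643,.101]),proj('wrist',[.4956,-.1303,.092]))
cv2.imwrite('pics/w1c.png',cv2.resize(np.clip(cv2.imread('pics/w1.png')[80:300,180:340]*1.5,0,255).astype('uint8'),(436,600),interpolation=cv2.INTER_CUBIC))
E
```

```text
[[ 0.49692975 -0.14542203  0.096     ]
 [ 0.49856101 -0.09497758  0.0981    ]]
[244. 261. 277.] [144. 170. 198.]
320.20888421047454
[[258.17832406 172.99073953]] [[258.70798658 197.56386002]] [[257.63886081 147.76012431]]
```

View pics/w1c.png

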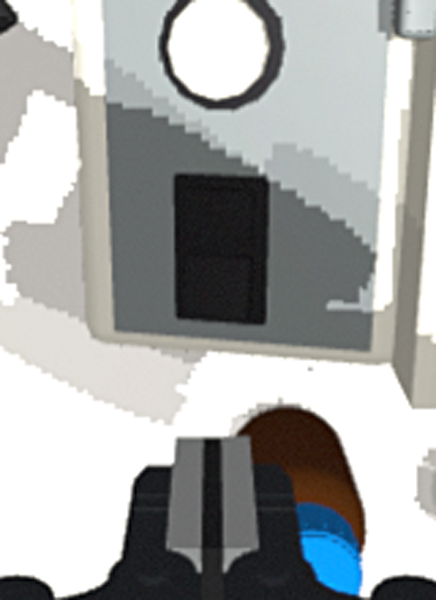

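The fingertip measures about 14 x 22 mm and the rocker position agrees within 2 mm. Now pressing the rocker.

send_rows([
  [[0.1,0,-2],[0,-6,0],0],
  [[0.1,0,-4],[0,-12,0],0],
  [[0.1,0,-6],[0,-12,0],0],
  [[0.1,0,-6.5],[0,-12,0],0],
  [[0.1,0,-6.8],[0,-12,0],0],
  [[0.1,0,-7.1],[0,-12,0],0],
  [[0.1,0,-7.3],[0,-12,0],0],
  [[0.1,0,-7.4],[0,-12,0],0],
])

```text
clock: 4.08
ee_pos: [0.4971, -0.1701, 0.0981]
tool_rot: [[0.021, 0.978, 0.209], [1.0, -0.022, -0.001], [0.004, 0.209, -0.978]]
ft_force: [0.5, -0.2, 2.0]
finger_gap: 0.0002
grasp_force: 0.8
```

send_rows([
  [[0,0,-0.15],[0,0,0],0],
  [[0,0,-0.3],[0,0,0],0],
  [[0,0,-0.4],[0,0,0],0],
  [[0,0,-0.4],[0,0,0],0],
])

```text
clock: 4.58
ee_pos: [0.4974, -0.1702, 0.0971]
tool_rot: [[0.02, 0.978, 0.209], [1.0, -0.02, -0.0], [0.004, 0.209, -0.978]]
ft_force: [-8.8, 2.5, 20.5]
finger_gap: 0.0
grasp_force: 11.2
```

send_rows([
  [[0,0,0.5],[0,0,0],0],
  [[0,0,3],[0,0,0],0],
  [[-1,0,8],[0,6,0],0],
  [[-2,0,13],[0,12,0],0],
  [[-3,0,17],[0,12,0],0],
  [[-3,0,17],[0,12,0],0],
])

```text
clock: 5.32
ee_pos: [0.4676, -0.1702, 0.2669]
tool_rot: [[0.021, 1.0, 0.006], [1.0, -0.021, -0.003], [-0.003, 0.006, -1.0]]
ft_force: [-1.1, -0.2, -0.7]
finger_gap: -0.0003
grasp_force: 0.0
```

```bash
python3 - <<'E'
from h import *
a=snap('side','s2');snap('wrist','w2');print(ctrl.state()['ee_pos'])
g=lambda f:cv2.resize(np.clip(cv2.imread(f'pics/{f}.png')[225:275,235:295]*2.,0,255).astype('uint8'),(400,333),interpolation=cv2.INTER_CUBIC)
p=proj('wrist',[.4965,-.1465,.097])[0].astype(int);w=cv2.imread('pics/w2.png')
w=w[max(p[1]-35,0):p[1]+35,max(p[0]-42,0):p[0]+42];w=cv2.resize(np.clip(w*2.,0,255).astype('uint8'),(400,333),interpolation=cv2.INTER_CUBIC)
s=cv2.imread('pics/s2.png')[150:310,170:362]
o=np.vstack([np.hstack([g('s0'),g('s2')]),np.hstack([w,cv2.resize(s,(400,333))])])
cv2.imwrite('pics/m2.png',o[:600])
E
```

```text
[ 0.46591127 -0.16926371  0.26237658]
```

View pics/m2.png

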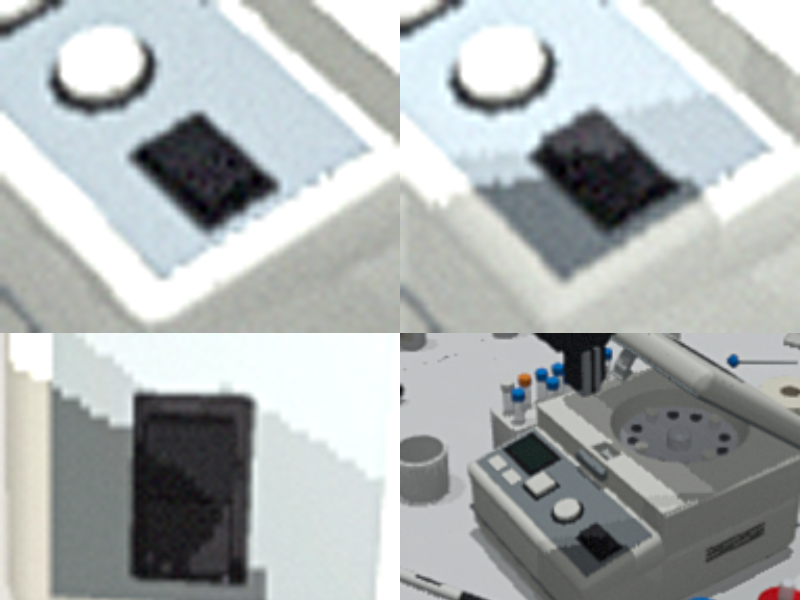

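The rocker looks rocked over, with its inner end now up in the wrist picture at (195,400). I'll press its very end again with the fingertip corner to make sure it is fully down.

send_rows([
  [[1,1,-3],[5,-5,0],0],
  [[2,1.8,-8],[10,-10,0],0],
  [[3,1.8,-12],[12,-12,0],0],
  [[3,1.8,-15],[12,-12,0],0],
  [[3,1.8,-16],[12,-12,0],0],
  [[3,1.8,-16.4],[12,-12,0],0],
  [[3,1.8,-16.5],[12,-12,0],0],
  [[3,1.8,-16.6],[12,-12,0],0],
  [[3,1.8,-16.6],[12,-12,0],0],
])

```text
clock: 6.55
ee_pos: [0.4957, -0.1508, 0.0988]
tool_rot: [[-0.003, 0.979, 0.204], [0.977, -0.041, 0.209], [0.213, 0.199, -0.956]]
ft_force: [-7.7, 2.5, 7.2]
finger_gap: -0.0002
grasp_force: 4.6
```

The rocker end hit its stop at z = 0.0965 under 7 N, so it is on. Now moving over the lid.

send_rows([
  [[0,0,1],[0,0,0],0],
  [[-1,0,5],[-4,4,0],0],
  [[-2,0,10],[-12,12,0],0],
  [[-2,0,16],[-12,12,0],0],
  [[-2,0,21],[-12,12,0],0],
  [[-2,0,23],[-12,12,0],0],
])

```text
clock: 7.3
ee_pos: [0.4778, -0.1521, 0.3325]
tool_rot: [[0.021, 1.0, 0.008], [1.0, -0.021, -0.004], [-0.004, 0.008, -1.0]]
ft_force: [-0.0, -0.8, -0.2]
finger_gap: -0.0002
grasp_force: 0.0
```

send_rows([
  [[0,2,0],[0,0,10],0],
  [[0,4,0],[0,0,20],0],
  [[0,6,0],[0,0,30],0],
  [[2,7.5,0],[0,0,40],0],
  [[5,7.5,0],[0,0,50],0],
  [[8,7.5,0],[0,0,60],0],
  [[11,7.5,0],[0,0,70],0],
  [[13,7.5,0],[0,0,80],0],
  [[13,7.5,0],[0,0,90],0],
  [[13,7.5,0],[0,0,90],0],
  [[13,7.5,0],[0,0,90],0],
])

```text
clock: 8.68
ee_pos: [0.6061, -0.0767, 0.3267]
tool_rot: [[-1.0, 0.024, -0.001], [0.024, 1.0, 0.0], [0.001, 0.0, -1.0]]
ft_force: [-0.5, 0.2, 0.3]
finger_gap: 0.0003
grasp_force: 0.0
```

```bash
python3 - <<'E'
from h import *
print(ctrl.state()['ee_pos'],ctrl.state()['clock'])
h=np.array([.708,.129]);r=.011
for d in(.157,):
  for th in [.75,.65,.55,.45,.35,.25,.15,.08,.03,0,-.016]:
    print(th, 'tcp x %.4f z %.4f'%(h[0]-d*np.cos(th)+.022*np.sin(th)+r, h[1]+d*np.sin(th)+.022*np.cos(th)))
E
```

```text
[ 0.60606401 -0.07670746  0.32667337] 8.675
0.75 tcp x 0.6191 z 0.2521
0.65 tcp x 0.6073 z 0.2415
0.55 tcp x 0.5967 z 0.2298
0.45 tcp x 0.5872 z 0.2171
0.35 tcp x 0.5791 z 0.2035
0.25 tcp x 0.5723 z 0.1892
0.15 tcp x 0.5671 z 0.1742
0.08 tcp x 0.5643 z 0.1635
0.03 tcp x 0.5627 z 0.1557
0 tcp x 0.5620 z 0.1510
-0.016 tcp x 0.5617 z 0.1485
```

send_rows([
  [[1.3,0,-4],[0,0,0],0],
  [[1.3,0,-7.5],[0,0,0],0],
  [[0.1,0,-8.5],[0,0,0],0],
  [[-0.9,0,-9.7],[0,0,0],0],
  [[-1.9,0,-11],[0,0,0],0],
  [[-2.7,0,-12.3],[0,0,0],0],
  [[-3.4,0,-13.8],[0,0,0],0],
  [[-3.9,0,-15.3],[0,0,0],0],
  [[-4.2,0,-16.3],[0,0,0],0],
  [[-4.3,0,-16.8],[0,0,0],0],
  [[-4.3,0,-16.8],[0,0,0],0],
])

```text
clock: 10.05
ee_pos: [0.5632, -0.0767, 0.1589]
tool_rot: [[-1.0, 0.022, -0.001], [0.022, 1.0, 0.0], [0.001, 0.0, -1.0]]
ft_force: [0.5, 0.9, 0.9]
finger_gap: -0.0003
grasp_force: 0.5
```

send_rows([
  [[-0.1,0,-0.4],[0,0,0],0],
  [[-0.1,0,-0.8],[0,0,0],0],
  [[-0.1,0,-1.0],[0,0,0],0],
  [[-0.1,0,-1.2],[0,0,0],0],
  [[-0.1,0,-1.3],[0,0,0],0],
  [[-0.1,0,-1.3],[0,0,0],0],
])

```text
clock: 10.8
ee_pos: [0.562, -0.0768, 0.1476]
tool_rot: [[-1.0, 0.021, -0.002], [0.021, 1.0, -0.0], [0.002, -0.0, -1.0]]
ft_force: [-5.3, 0.7, 9.0]
finger_gap: -0.0001
grasp_force: 4.4
```

send_rows([
  [[0,0,0.5],[0,0,0],0],
  [[0,0,1.5],[0,0,0],0],
  [[0,0,5],[0,0,0],0],
  [[0,0,9],[0,0,0],0],
  [[-4,-1,9],[0,0,0],0],
  [[-8,-1.8,9],[0,0,0],0],
  [[-8,-1.8,9],[0,-3,0],0],
])

```text
clock: 11.68
ee_pos: [0.4813, -0.0949, 0.2364]
tool_rot: [[-0.998, 0.023, 0.054], [0.023, 1.0, -0.0], [-0.054, 0.001, -0.999]]
ft_force: [0.4, 0.1, 0.8]
finger_gap: -0.0
grasp_force: 0.0
```

```bash
python3 - <<'E'
from h import *
snap('side','s3');snap('wrist','w3');print(ctrl.state()['ee_pos'])
s=cv2.imread('pics/s3.png')[100:340,150:470];w=cv2.imread('pics/w3.png')
cv2.imwrite('pics/m3.png',np.hstack([cv2.resize(s,(400,300)),cv2.resize(w,(400,300))]))
E
```

```text
[ 0.48171029 -0.09478947  0.23655957]
```

View pics/m3.png

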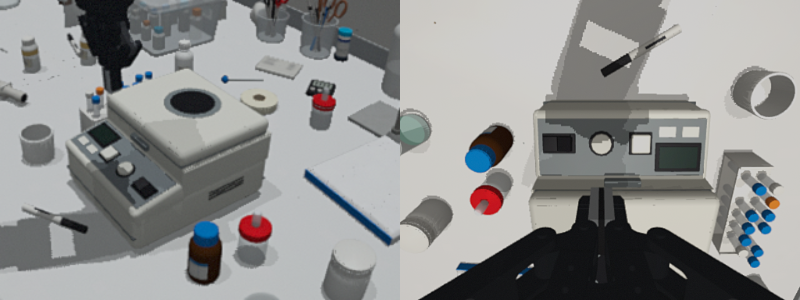

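Lid stays shut in the side view. The spin key is at about (257,184) in the wrist picture.

```bash
python3 - <<'E'
from h import *
im=cv2.cvtColor(cv2.imread('pics/w3.png'),cv2.COLOR_BGR2GRAY)[165:205,235:280]
p=proj('wrist',[.4970,-.0958,.0981])[0];print(p)
c=cv2.HoughCircles(cv2.resize(im,None,fx=6,fy=6,interpolation=cv2.INTER_CUBIC),cv2.HOUGH_GRADIENT,1,400,param1=100,param2=20,minRadius=60,maxRadius=130)
u=c[0,0]/6+[235,165,0];print(u,onz('wrist',[u[:2]],.0975))
E
```

```text
[256.03622821 185.29647508]
[257.91666603 184.41666603  13.05000019] [[ 0.49639999 -0.09404075  0.0975    ]]
```

send_rows([
  [[1.5,0,-3],[0,-6,0],0],
  [[1.5,0,-7],[0,-9,0],0],
  [[1.5,0,-11],[0,-9,0],0],
  [[1.5,0,-13],[0,-9,0],0],
  [[1.5,0,-13.6],[0,-9,0],0],
  [[1.5,0,-14],[0,-9,0],0],
  [[1.5,0,-14.3],[0,-9,0],0],
  [[1.5,0,-14.3],[0,-9,0],0],
])

```text
clock: 12.78
ee_pos: [0.4983, -0.0947, 0.0957]
tool_rot: [[-0.978, 0.02, 0.209], [0.021, 1.0, 0.0], [-0.209, 0.005, -0.978]]
ft_force: [-6.1, 3.1, 9.0]
finger_gap: 0.0
grasp_force: 5.4
```

send_rows([
  [[0,0,-0.15],[0,0,0],0],
  [[0,0,-0.2],[0,0,0],0],
  [[0,0,-0.2],[0,0,0],0],
  [[0,0,-0.2],[0,0,0],0],
])

```text
clock: 13.28
ee_pos: [0.4984, -0.0947, 0.0955]
tool_rot: [[-0.978, 0.02, 0.208], [0.02, 1.0, 0.0], [-0.208, 0.005, -0.978]]
ft_force: [-13.0, 4.1, 19.9]
finger_gap: -0.0002
grasp_force: 11.2
```

```bash
python3 - <<'E'
from h import *
snap('side','s4');print(ctrl.state()['ee_pos'],ctrl.state()['ft_force'])
cv2.imwrite('pics/s4c.png',cv2.resize(np.clip(cv2.imread('pics/s4.png')[150:300,180:380]*1.6,0,255).astype('uint8'),(800,600),interpolation=cv2.INTER_CUBIC))
E
```

```text
[ 0.49838205 -0.09476602  0.09548351] [-13.2416661    3.67575257  20.05870009]
```

View pics/s4c.png

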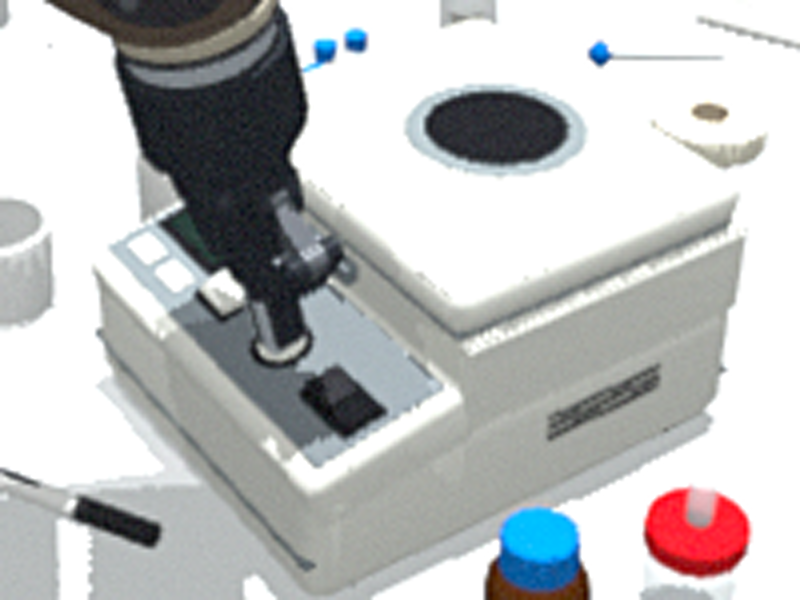

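Fingertip is on the spin key at (282,340), hard on its stop with 20 N. The lid is shut and the rocker's inner end is up. Handing in.

```bash
python3 -c "
from bench import ctrl
print(ctrl.job_done())"
```

```text
the job is handed in; nothing more can be done
None
```

I switched the mains on, pushed the lid down until it stayed shut, and handed the job in at about 13.4 s with the quick-spin key held fully down; no verdict came back.

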